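# Clamp a painted board from the leaning rack in the wedge clamp

## Task

Slide the largest of the three boards up out of its leaning slot by its top edge and stand it, right way up and about midway along, in the gap of the bench clamp. Then push the clamp's wooden wedge along its ramp until it jams and the bar holds the board fast and upright against the fence, firmly but without crushing the board, and let go. Leave the other two boards in the rack and the jars and tools where they are.

Things in the scene. Friction and masses are not known exactly. Their poses are not given: they have to be found in the camera images.
- rack: Fixed wooden rack, 230 (x) x 176 (y) mm, left or right on the table, slightly turned. Origin: under its centre, z up. Three slots along its y, floors 30 mm above the table at x = -60, 0, +60 mm. They lean 20 degrees: a board slides up and out along the rack's (-sin 20, 0, cos 20), towards the robot. Slots are 12 mm wide, 154 long, 60 deep along the slope; 10 mm ribs beside, cheeks at the ends.
- board: The board to clamp, the largest: plywood 9 mm thick (x), 140 wide (y), 150 tall (z, up the board), about 0.11 kg, painted patch on both faces, bare along the top. Origin: centre of its bottom edge. It starts in any of the three slots, leaning 20 degrees with it, its top 90 mm out of the ribs; neighbouring boards are about 47 mm from its faces.
- board_top (a point): Middle of the largest board's top edge (150 mm up its z axis from its origin).
- narrow_board: Bystander board in another slot: 9 x 100 (wide) x 150 mm (tall). Origin: centre of its bottom edge. Stays in the rack.
- short_board: Bystander board in the third slot: 9 x 140 (wide) x 110 mm (tall). Origin: centre of its bottom edge. Stays in the rack.
- clamp: Fixed metal bench clamp, base 171 (x) x 250 (y) x 14 mm, slightly turned, on the other side from the rack. Origin on the table, z up, below the fully open bar's face. The board stands on the base plate (z = 14 mm) between bar (-x side) and upright fence (+x side), its width along clamp y. The fence face stands at x = 19 to 25 mm; its setting varies and is not reported: feel where the wedge jams.
- bar: Sliding aluminium bar of the clamp with a black rubber facing that gives 1 mm per 35 N; moves along clamp +x by one fifth of the wedge travel, closing the gap on the board. Bar and fence rise to 89 mm above the table and are 170 and 180 mm long, centred at clamp y = 0. Origin: in the rubber face (towards the fence), 14 mm above the table; axes as the clamp's.
- bar_face (a point): Middle of the top edge of the bar's rubber clamping face, 89 mm above the table; moves with the bar. At the start at least 17 mm of free gap for the board lies on its +x side (clamp frame).
- wedge (a joint): Travel of the wooden wedge along clamp +y, m: 0 slack, end stop 0.110. Starts at 0 to 0.010. Sliding it takes about 6 N. With the board in, the bar meets the board between 0.050 and 0.080, depending on the fence; from there the push needed climbs by about 1.4 N per mm, and each newton beyond 6 presses the board with 5 N. A push of 11 to 18 N locks it; friction keeps it. Over 25 N crushes the board.
- wedge_tab (a point): Top centre of the wedge's upright thumb tab: a wooden post 30 mm (clamp x) by 16 mm (clamp y), its top 112 mm above the table, standing free on all sides above 60 mm. Push its -y face along clamp +y, or pinch it across the 16 mm. It lies at clamp x = -88 mm (nearest the robot) and clamp y = -105 mm plus the wedge travel.
- jar_a: Bystander: closed grey jar, 58 mm across, 85 mm high, between rack and clamp, far side. Origin under its centre.
- jar_b: Bystander: closed green jar, 54 mm across, 85 mm high, in front of the robot. Origin under its centre.
- jar_c: Bystander: closed jar, 66 mm across, 90 mm high, on the left, beyond rack or clamp. Origin under its centre.
- dropper: Bystander: amber bottle, 44 mm across, 120 mm high, on the right, beyond rack or clamp. Origin under its centre.
- brush: Bystander: brush lying on the table at the near left.
- spatula: Bystander: spatula lying on the table at the near right.

How it is judged:
By the outcome, as a careful person would: the job done as asked, in the order asked, and still so for the second after the job is handed in, with the robot touching nothing.
It also fails if it takes over 64 s, if anything falls off the work surface, if the arm or the gripper's body presses on something with over 40 N, if the wrist force passes 120 N, or if a joint passes its speed limit or range.

## Robot

A 6-joint arm with a two-finger parallel gripper is mounted at the origin on the work surface. World frame = base frame: x ahead of the robot, y to its left, z up, the work surface at z = 0. Lengths are in m, angles in degrees, forces in N, time in s.
With the tool pointing down it reaches from about 0.275 to 0.85 m from the base axis. Payload 19 kg.
Tool frame: the origin (TCP) lies midway between the tips of the shut fingers; the grasp point (between the pads) lies 19 mm behind it (bot.grasp_offset is the distance from the TCP to the grasp point, in m); z points along the fingers, y is the direction in which the jaws open and shut (so a half turn about z gives the same grasp; the last joint's range is limited). The gripper opens to 85 mm and grips with 20 to 120 N. Pads are 22 mm wide; open, the fingers measure 114 mm over their backs; the gripper's body (76 mm by 85 mm) begins 54 mm behind the grasp point. The pads swing forward as they close: fully open they stand 13 mm farther back than shut.
Start: joints at [61.65, 8.623, 82.357, -0, 89.026, -7.678], TCP at [0.203, 0.538, 0.231] pointing down, gripper open.
Joint ranges: [-160.23, 160.23], [-39.13, 120.54], [6.94, 153.29], [-79.49, 259.48], [9.18, 160.14], [-161.06, 161.06]. Speed limits (degrees/s): [108.29, 108.29, 127.2, 172.46, 172.46, 172.46].

## Interface

Orientations are given as [roll, pitch, yaw] about the fixed x, y, z axes, in that order (R = Rz(yaw) Ry(pitch) Rx(roll)).
In Python, from station import bot gives the robot as it stands. The module is installed in compiled form; this text tells all that it offers. Calls block until the motion is done:
- bot.move_pose(position, orientation): joint-space move of the TCP to a pose.
- bot.move_straight(position, frame=None, max_speed=0.15, threshold=None): straight line of the TCP; frame=None keeps the orientation; max_speed is the mean speed in m/s. With threshold (N) it stops when the force on the tool has changed by that much, and returns True; else False.
- bot.move_joints(angles): joint-space move.
- bot.gripper_open() and bot.clamp(strength=None): open the fingers fully, or close them until they stop; strength is the grip in N (None keeps the last).
- bot.dwell(seconds).
- bot.ik(position, orientation): joint angles nearest the present ones, or None.
- bot.state(): the state.
- bot.read_camera(name): name is "side" or "top" or "wrist"; returns (picture, depth): 384x512x3 uint8, red, green, blue; 384x512 float32, m along the optical axis (not along the pixel's ray), 0 where there is no reading.
- bot.calibration(name): a dict with "fovy" (degrees; the focal length in pixels is half the picture's height over the tangent of half this angle, whatever the lens; pixels are square), "cx", "cy" (the principal point, pixels), "rvec" (rotation vector, rad) and "tvec" (3), from world to camera coordinates, as OpenCV has them. Camera axes: x right, y down, z forward; pixel columns grow to the right and rows downward; lengths in m; the calibration is good to about 2 mm. A picture is of the moment at which its call begins: read the wrist's pose just before it. calibration takes no time and is no camera call; for the wrist camera it gives the pose at the moment of the call.
A pose or a line that the arm cannot do raises bot.MotionError and nothing moves.
- bot.sign_off(): hands the job in, once; it reports no verdict.
Trained networks look in the newest picture that a camera, given by its name, has taken for a name from the list of things; names that differ only in an ending like _2 or _b are one class to them, and where a whole thing is asked for, a point or a joint stands for the part that bears it (a point fixed in the world has none). Each returns a list of dicts, best first, with "confidence" (0 to 1); they miss things now and then, are a little off and sometimes report something else, mostly with a low value. They report only what shows in the picture. A call takes as long as a camera call.
- bot.boxes_of(camera, thing): "rect" ([left, top, width, height] in pixels, round what is visible of it).
The state is a dict: "clock": time; "qpos": joint angles; "joint_velocities": joint speeds; "joint_efforts": joint torques, N m; "tool_pos": TCP position; "tool_rot": TCP orientation; "contact_force": force on the tool from outside, world axes, zero at the start; "moment": the same for the moment, N m; "finger_gap": opening from 0.0 (shut) to 1.0 (fully open).
Only numpy, scipy, OpenCV 4.12 (cv2) and the standard library are available. Lean on these libraries where they do the work, as an engineer would, in place of code of your own. Each camera call takes 0.05 s, during which the arm holds its last target.

## Working session

There is one attempt and no reset: what is moved stays moved. The work goes in short steps, each a Python script; the robot and the scene stay as the last script left them, time stands still between calls to the robot, and variables do not carry over. Pictures are saved under pics/ and viewed, and the job is handed in when it is done.

```bash
mkdir -p pics; ls; cat > h.py <<'E'
from station import bot
import numpy as np, cv2
from scipy.spatial.transform import Rotation as R
def cal(n):
    c=bot.calibration(n); f=192/np.tan(np.radians(c["fovy"]/2))
    K=np.array([[f,0,c["cx"]],[0,f,c["cy"]],[0,0,1]])
    return K,cv2.Rodrigues(np.array(c["rvec"],float))[0],np.array(c["tvec"],float).ravel()
def cloud(d,c):
    K,r,t=c
    v,u=np.mgrid[:384,:512]
    P=np.stack([(u-K[0,2])/K[0,0]*d,(v-K[1,2])/K[1,1]*d,d],-1)
    W=(P-t)@r
    W[d==0]=np.nan
    return W
def proj(p,c):
    K,r,t=c; q=K@(r@np.array(p,float)+t); return q[:2]/q[2]
E
python3 - <<'E'
from h import *
for n in("top","side","wrist"):
    c=cal(n); im,d=bot.read_camera(n)
    np.savez(f"{n}0.npz",im=im,d=d,K=c[0],r=c[1],t=c[2])
    cv2.imwrite(f"pics/{n}0.png",im[:,:,::-1])
    print(n,c[0][0],c[0][1,2],(-c[1].T@c[2]).round(3))
    for k in("board","narrow_board","short_board","clamp","bar","wedge","wedge_tab","rack","jar_a","dropper"):
        print(k,[(np.round(b["rect"]).tolist(),round(b["confidence"],2)) for b in bot.boxes_of(n,k)[:3]])
print(bot.state())
E
```

```text
pics
top [421.495475   0.       255.06497 ] 193.4651418941531 [0.375 0.009 1.253]
board [([130.0, 162.0, 65.0, 17.0], 0.62), ([134.0, 206.0, 49.0, 19.0], 0.59)]
narrow_board [([133.0, 203.0, 49.0, 22.0], 0.69)]
short_board [([130.0, 185.0, 56.0, 11.0], 0.66)]
clamp [([275.0, 161.0, 98.0, 69.0], 0.69), ([390.0, 153.0, 26.0, 15.0], 0.5)]
bar [([294.0, 180.0, 64.0, 32.0], 0.82)]
wedge [([328.0, 191.0, 43.0, 27.0], 0.61)]
wedge_tab [([330.0, 189.0, 45.0, 27.0], 0.7), ([290.0, 181.0, 65.0, 19.0], 0.45)]
rack [([132.0, 142.0, 72.0, 85.0], 0.87)]
jar_a [([239.0, 106.0, 24.0, 24.0], 0.73), ([80.0, 155.0, 30.0, 21.0], 0.68), ([243.0, 226.0, 17.0, 17.0], 0.55)]
dropper [([391.0, 153.0, 25.0, 18.0], 0.64), ([328.0, 192.0, 40.0, 23.0], 0.26)]
side [362.00128925   0.         258.00249489] 191.7169044751433 [ 0.426 -0.879  0.841]
board [([260.0, 133.0, 15.0, 43.0], 0.82), ([156.0, 274.0, 57.0, 88.0], 0.72), ([217.0, 200.0, 16.0, 30.0], 0.61)]
narrow_board [([229.0, 133.0, 12.0, 36.0], 0.76), ([232.0, 143.0, 61.0, 45.0], 0.44), ([261.0, 133.0, 15.0, 40.0], 0.16)]
short_board [([247.0, 139.0, 12.0, 
[... 690 characters left out ...]
 0.52)]
jar_a []
dropper []
{'clock': 1.65, 'qpos': array([ 6.16492572e+01,  8.62175796e+00,  8.23558310e+01, -6.64812592e-04,
        8.90268857e+01, -7.67727412e+00]), 'joint_velocities': array([ 0.11415302,  0.09580581,  0.04640766,  0.06493245, -0.00138429,
       -0.024181  ]), 'joint_efforts': array([ 2.41066024e-03, -7.12796187e+01, -5.71047843e+01, -9.95613482e-05,
        1.46322993e-03,  1.13625954e-04]), 'tool_pos': array([0.203004  , 0.5379421 , 0.23128882]), 'tool_rot': array([-1.79995477e+02,  6.09692385e-05,  1.59326543e+02]), 'contact_force': array([ 0.48657395, -0.56939091, -0.2854635 ]), 'moment': array([0.0359066 , 0.00821088, 0.03448675]), 'finger_gap': 0.996531943813113}
```

```bash
python3 - <<'E'
import cv2
a=cv2.imread("pics/top0.png");b=cv2.imread("pics/side0.png")
cv2.imwrite("pics/t1.png",cv2.resize(a[90:260,60:430],None,fx=2.15,fy=2.15,interpolation=cv2.INTER_CUBIC))
cv2.imwrite("pics/s1.png",cv2.resize(b[110:370,150:400],None,fx=2.3,fy=2.3,interpolation=cv2.INTER_CUBIC))
E
```

```text
(no output)
```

View pics/t1.png

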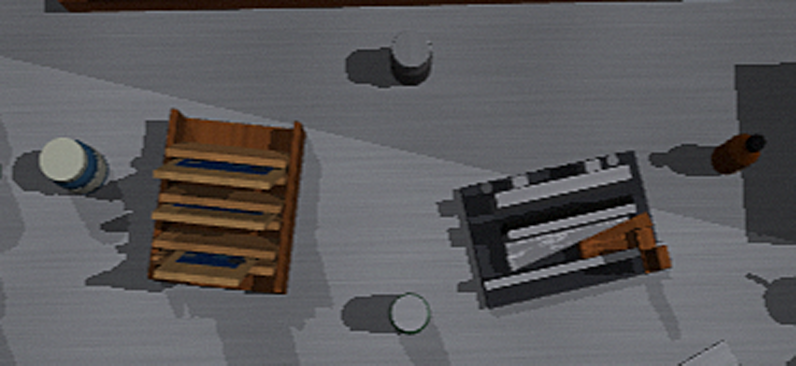

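View pics/s1.png

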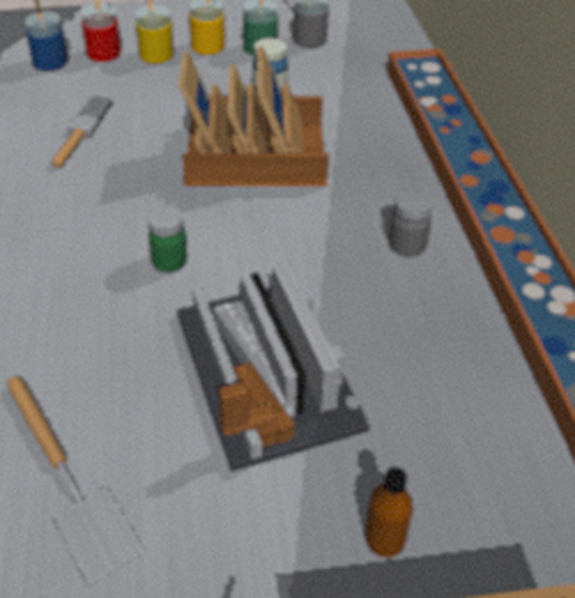

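```bash
python3 - <<'E'
from h import *
z=np.load("top0.npz");c=(z["K"],z["r"],z["t"]);W=cloud(z["d"],c)
def fit(m,name):
    p=W[m]; 
    if len(p)<4: print(name,len(p));return
    (cx,cy),(w,h),a=cv2.minAreaRect((p[:,:2]*1000).astype(np.float32))
    print(name,len(p),"c",round(cx,1),round(cy,1),"wh",round(w,1),round(h,1),"a",round(a,1),"z",np.percentile(p[:,2],[5,50,95]).round(4))
X,Y,Z=W[...,0],W[...,1],W[...,2]
v,u=np.mgrid[:384,:512]
rk=(u>120)&(u<210)&(v>135)&(v<235)
for lo,hi,n in((150,183,"far"),(183,200,"mid"),(200,232,"near")):
    b=rk&(v>=lo)&(v<hi)
    print(n,np.nanmax(Z[b]))
    fit(b&(Z>np.nanmax(Z[b])-.012),n)
ck=(u>265)&(u<380)&(v>150)&(v<240)
fit(ck&(Z>.10),"tab")
fit(ck&(Z>.075)&(Z<.1),"barfence")
m=(ck&(Z>.08)&(Z<.1)).astype(np.uint8)
n,l=cv2.connectedComponents(m)
for i in range(1,n): fit(l==i,f"cc{i}")
fit(ck&(Z>.007)&(Z<.02),"base")
print("jarb",W[234,250],"dropper",W[160,405],"jarc",W[165,90])
E
```

```text
far 0.17623285600472152
far 222 c 573.9 233.7 wh 139.2 12.1 a 82.6 z [0.1661 0.171  0.1748]
mid 0.140226699101267
mid 206 c 528.6 246.6 wh 141.0 11.3 a 82.8 z [0.1293 0.1331 0.1374]
near 0.17786619422276562
near 163 c 454.6 252.1 wh 100.0 11.2 a 83.2 z [0.1675 0.1709 0.1746]
tab 74 c 469.0 -324.3 wh 29.6 16.1 a 8.2 z [0.103  0.1124 0.117 ]
barfence 1065 c 508.0 -219.1 wh 142.6 183.0 a 11.0 z [0.0821 0.0903 0.0941]
cc1 476 c 567.7 -206.1 wh 20.5 179.7 a 11.0 z [0.0856 0.0904 0.0941]
cc2 531 c 526.6 -213.7 wh 24.4 169.2 a 10.9 z [0.0863 0.0903 0.0938]
cc3 20 c 467.5 -317.2 wh 25.5 1.9 a 11.2 z [0.0807 0.0918 0.0997]
base 2120 c 524.1 -219.2 wh 336.3 261.6 a 88.2 z [0.01   0.0152 0.0189]
jarb [4.11722120e-01 2.54507980e-04 8.29210891e-02] dropper [ 0.60779937 -0.44363972  0.09019666] jarc [0.61530197 0.44088952 0.08934679]
```

```bash
python3 - <<'E'
from h import *
def snap(n):
    c=cal("wrist"); im,d=bot.read_camera("wrist")
    np.savez(f"{n}.npz",im=im,d=d,K=c[0],r=c[1],t=c[2]); cv2.imwrite(f"pics/{n}.png",im[:,:,::-1])
    print(n,(-c[1].T@c[2]).round(3),bot.state()["clock"])
bot.move_pose([0.545,-0.27,0.25],[180,0,101]); bot.dwell(.2)
snap("wc")
bot.move_pose([0.535,0.165,0.33],[180,0,82.7]); bot.dwell(.2)
snap("wr")
E
```

```text
wc [ 0.532 -0.199  0.392] 4.975
wr [0.545 0.236 0.472] 6.85
```

```bash
cat pics/wc.png | wc -c
```

```text
324462
```

View pics/wc.png

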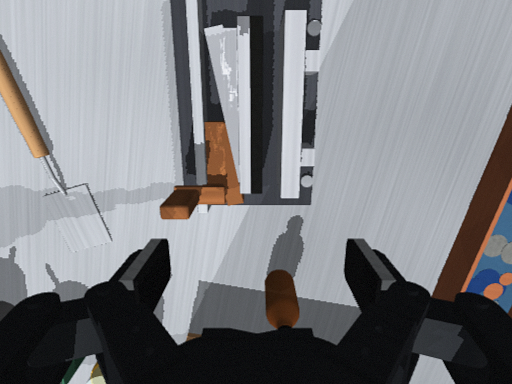

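View pics/wr.png

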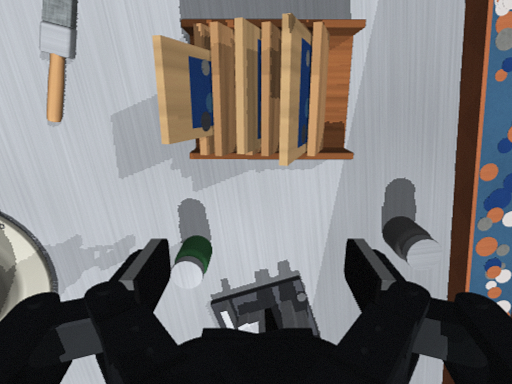

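```bash
python3 - <<'E'
from h import *
z=np.load("wc.npz");c=(z["K"],z["r"],z["t"]);W=cloud(z["d"],c)
X,Y,Z=W[...,0],W[...,1],W[...,2]; v,u=np.mgrid[:384,:512]
def fit(p,name):
    (cx,cy),(w,h),a=cv2.minAreaRect((p[:,:2]*1000).astype(np.float32))
    print(name,len(p),"c",round(cx,1),round(cy,1),"wh",round(w,1),round(h,1),"a",round(a,2),"z",np.percentile(p[:,2],[5,50,95]).round(4))
m=((u>150)&(u<330)&(v<225)&(Z>.08)&(Z<.098)).astype(np.uint8)
n,l=cv2.connectedComponents(m)
th=np.radians(11.0);ex=np.array([np.cos(th),np.sin(th)]);ey=np.array([-ex[1],ex[0]])
for i in range(1,n):
    k=l==i
    if k.sum()<60: continue
    p=W[k]; fit(p,f"cc{i}")
    # edges: per row left/right
    for side in("min","max"):
        q=[]
        for r in range(5,384):
            cc=np.where(k[r])[0]
            if len(cc)>3: q.append(W[r,cc.min() if side=="min" else cc.max()])
        q=np.array(q)
        if len(q)>20:
            f=np.polyfit(q[:,1],q[:,0],1); print(side,"angle",np.degrees(-np.arctan(f[0])).round(2),"clampx",np.median(q[:,:2]@ex).round(4),"y",(q[:,:2]@ey).min().round(4),(q[:,:2]@ey).max().round(4))
k=(u>150)&(u<330)&(v<225)&(Z>.104); p=W[k]; fit(p,"tab"); print(((p[:,:2]@ex).min(),(p[:,:2]@ex).max(),(p[:,:2]@ey).min(),(p[:,:2]@ey).max()))
z=np.load("top0.npz");c=(z["K"],z["r"],z["t"]);W=cloud(z["d"],c);Z=W[...,2]; v,u=np.mgrid[:384,:512]
print("top view")
m=((u>265)&(u<380)&(v>150)&(v<240)&(Z>.08)&(Z<.1)).astype(np.uint8)
n,l=cv2.connectedComponents(m)
for i in (1,2):
    p=W[l==i]; a=p[:,:2]@ex; b=p[:,:2]@ey; print(np.percentile(a,[0,1,99,100]).round(4),np.percentile(b,[0,1,99,100]).round(4))
print("RACK")
z=np.load("wr.npz");c=(z["K"],z["r"],z["t"]);W=cloud(z["d"],c);Z=W[...,2]
m=((v<170)&(u>270)&(u<320)&(Z>.155)&(Z<.19)); fit(W[m],"board")
p=W[m]; print(np.nanmax(p[:,2]), [proj(x,c).round() for x in([0.574,.234,.172],)])
m=((v<170)&(u>225)&(u<270)&(Z>.12)&(Z<.15)); fit(W[m],"mid")
m=((v<170)&(u>140)&(u<200)&(Z>.155)&(Z<.19)); fit(W[m],"near")
a=cv2.imread("pics/wr.png"); cv2.imwrite("pics/wr2.png",cv2.resize(a[0:180,140:380],None,fx=3,fy=3,interpolation=cv2.INTER_CUBIC))
E
```

```text
cc1 3900 c 567.1 -202.2 wh 20.2 179.0 a 10.99 z [0.0869 0.0883 0.0895]
min angle 11.0 clampx 0.5082 y -0.3958 -0.2176
max angle 10.95 clampx 0.5275 y -0.3956 -0.2179
cc2 4296 c 526.1 -210.5 wh 24.0 169.7 a 10.9 z [0.0871 0.0883 0.0895]
min angle 10.97 clampx 0.4648 y -0.3914 -0.2222
max angle 11.09 clampx 0.4878 y -0.3915 -0.2226
cc3 183 c 470.6 -314.8 wh 12.0 31.3 a 75.2 z [0.0811 0.0892 0.0964]
tab 472 c 468.9 -320.1 wh 29.8 15.3 a 10.78 z [0.1056 0.1108 0.1122]
(np.float64(0.38426299471789305), np.float64(0.4140815890913217), np.float64(-0.4113443880920177), np.float64(-0.39603554463374596))
top view
[0.5076 0.5078 0.5279 0.5282] [-0.4005 -0.399  -0.2222 -0.2208]
[0.4638 0.4642 0.488  0.4884] [-0.3949 -0.3932 -0.2266 -0.2257]
RACK
board 2000 c 574.4 238.5 wh 140.1 14.6 a 82.59 z [0.1576 0.1691 0.1714]
0.17262494504327855 [array([287.,  99.])]
mid 1714 c 528.9 250.0 wh 140.1 13.8 a 82.59 z [0.122  0.1314 0.1338]
near 1963 c 455.9 256.0 wh 99.9 15.2 a 82.57 z [0.1565 0.1681 0.1712]
```

View pics/wr2.png

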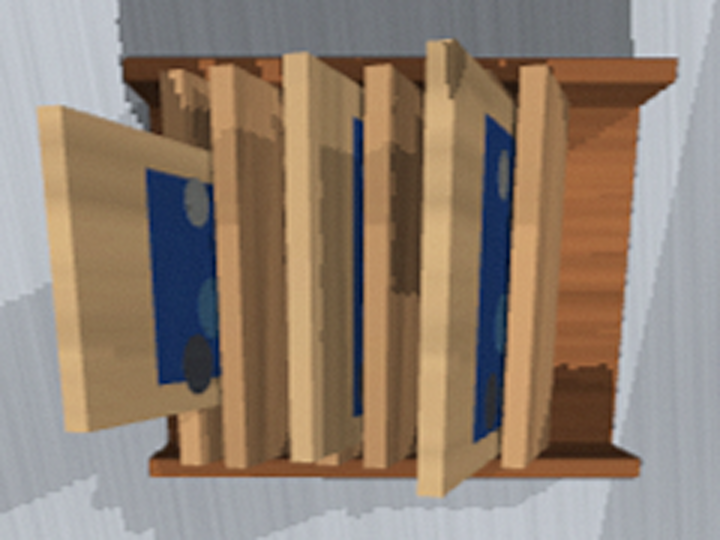

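```bash
python3 - <<'E'
from h import *
th=np.radians(-7.4); rx=np.array([np.cos(th),np.sin(th),0]); ry=np.array([-rx[1],rx[0],0]); s,c20=np.sin(np.radians(20)),np.cos(np.radians(20))
u_=-s*rx+np.array([0,0,c20]); n_=c20*rx+np.array([0,0,s])
for f,(a,b,e,g) in(("wr",(270,320,0,170)),("top0",(120,210,150,183))):
    z=np.load(f+".npz");c=(z["K"],z["r"],z["t"]);W=cloud(z["d"],c);v,u=np.mgrid[:384,:512]
    p=W[(u>a)&(u<b)&(v>e)&(v<g)&(W[...,2]>.15)]
    U=p@u_; print(f,np.percentile(U,[50,80,90,97,100]).round(4))
    t=np.percentile(U,95); q=p[abs(U-t)<.003]
    N=q@n_;Y=q@ry; print(len(q),"n",np.percentile(N,[1,50,99]).round(4),"y",np.percentile(Y,[1,50,99]).round(4))
    nc=(np.percentile(N,1)+np.percentile(N,99))/2;yc=(np.percentile(Y,1)+np.percentile(Y,99))/2
    print("top centre",(nc*n_+yc*ry+np.median(q@u_)*u_).round(4))
def Rt(x,y,z): return R.from_matrix(np.stack([x,y,z],1))
r=Rt(np.cross(n_,-u_),n_,-u_); print(r.as_euler("xyz",degrees=True), np.cross(n_,-u_))
P=np.array([.5736,.236,.171])
for d in(-.1,0.035,): print(bot.ik((P-d*u_*1).tolist(),r.as_euler("xyz",degrees=True).tolist()))
print(bot.ik((P+.14*u_).tolist(),r.as_euler("xyz",degrees=True).tolist()))
E
```

```text
wr [-0.0244 -0.0235 -0.0232 -0.0227 -0.0216]
1451 n [0.5571 0.5619 0.5663] y [0.2424 0.3178 0.3792]
top centre [0.5716 0.2392 0.1697]
top0 [-0.0241 -0.0216 -0.0206 -0.0196 -0.0182]
98 n [0.5594 0.5646 0.5688] y [0.2407 0.3051 0.3743]
top centre [0.5726 0.2357 0.1728]
[1.60000000e+02 1.27222187e-14 8.26000000e+01] [0.1287956  0.99167116 0.        ]
[ 21.77721212  -0.659352    90.61900383 -10.0596347   72.66479524
  30.71112279]
[ 19.35775959   7.8720197   96.53322385 -10.45877364  58.02361047
  30.93502534]
[ 22.56893211  -2.42792981  88.04993439 -10.09561708  77.07391854
  30.73195236]
```

```bash
cat >> h.py <<'E'
th=np.radians(-7.4); rx=np.array([np.cos(th),np.sin(th),0]); ry=np.array([-rx[1],rx[0],0]); s20,c20=np.sin(np.radians(20)),np.cos(np.radians(20))
u_=-s20*rx+np.array([0,0,c20]); n_=c20*rx+np.array([0,0,s20])
P=np.array([.572,.2375,.171]); OR=[160,0,82.6]
ex=np.array([np.cos(np.radians(11)),np.sin(np.radians(11)),0]);ey=np.array([-ex[1],ex[0],0])
def st(m=""):
    s=bot.state(); print(m,round(s["clock"],2),s["tool_pos"].round(4),s["contact_force"].round(1),round(s["finger_gap"],3))
    return s
def snap(n,cam="wrist"):
    c=cal(cam); im,d=bot.read_camera(cam)
    np.savez(f"{n}.npz",im=im,d=d,K=c[0],r=c[1],t=c[2]); cv2.imwrite(f"pics/{n}.png",im[:,:,::-1])
E
python3 - <<'E'
from h import *
bot.move_pose((P+.06*u_).tolist(),OR); st("pre")
print(bot.move_straight((P-.033*u_).tolist(),max_speed=.1,threshold=15)); st("at")
bot.clamp(45); st("grip")
snap("g1"); snap("g1s","side")
E
```

```text
pre 7.46 [0.5516 0.2402 0.228 ] [ 0.6 -0.2  0.2] 0.996
False
at 8.54 [0.5834 0.2362 0.1407] [ 0.4 -0.2  0.4] 1.003
grip 9.22 [0.5832 0.2361 0.1402] [-1.9  0.3  2. ] 0.099
```

View pics/g1.png

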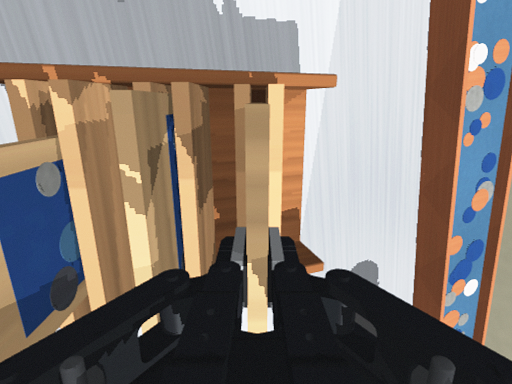

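```bash
python3 - <<'E'
from h import *
p=bot.state()["tool_pos"]
for i,d in enumerate((.03,.07,.16)):
    print(bot.move_straight((p+d*u_).tolist(),max_speed=.12,threshold=25)); s=st(d)
snap("g2"); snap("g2s","side");snap("g2t","top")
E
python3 - <<'E'
import cv2
b=cv2.imread("pics/g2s.png")
cv2.imwrite("pics/g2s_.png",cv2.resize(b[60:210,170:400],None,fx=3,fy=3,interpolation=cv2.INTER_CUBIC))
E
```

```text
False
0.03 9.72 [0.573  0.2375 0.1683] [-0.6 -0.1 -0.5] 0.097
False
0.07 10.21 [0.5593 0.2391 0.2052] [ 0.4 -0.2 -1.9] 0.098
False
0.16 11.11 [0.5289 0.2431 0.2895] [-2.  -0.6 -1.3] 0.099
```

View pics/g2s_.png

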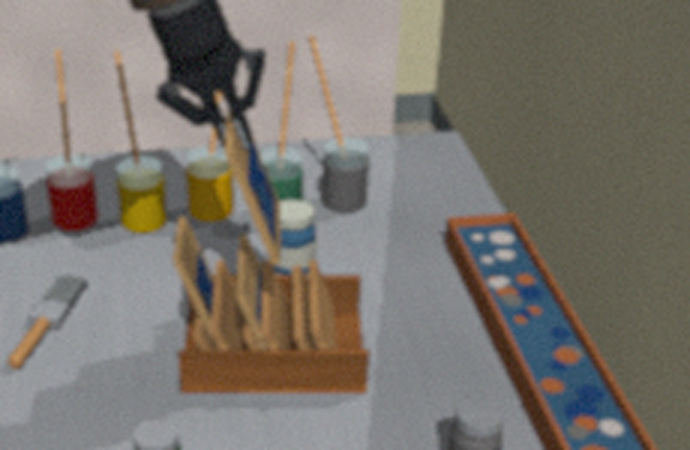

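View pics/g2.png

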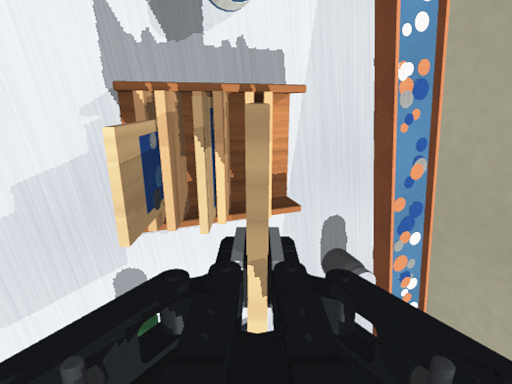

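```bash
python3 - <<'E'
from h import *
z=np.load("g2.npz");c=(z["K"],z["r"],z["t"]);W=cloud(z["d"],c);v,u=np.mgrid[:384,:512]
s=bot.state();T=R.from_euler("xyz",s["tool_rot"],degrees=True).as_matrix()
L=(W-s["tool_pos"])@T
m=(abs(L[...,1])<.012)&(abs(L[...,2]+.033)<.008)&(v<340)
p=L[m];print(len(p),p[:,0].min(),p[:,0].max(),np.percentile(p[:,1],[2,50,98]))
for lo in np.arange(-.08,.08,.02):
    q=p[(p[:,0]>lo)&(p[:,0]<lo+.02)]
    if len(q)>5: print(lo.round(2),len(q),np.median(q[:,2]).round(4),np.percentile(q[:,1],[3,97]).round(4))
E
```

```text
6068 -0.029227864775431583 0.07089555176546775 [-0.00833768 -0.00019975  0.00785074]
-0.04 292 -0.0317 [-0.0047  0.0038]
-0.02 991 -0.0319 [-0.0059  0.0052]
0.0 1707 -0.0319 [-0.0099  0.0095]
0.02 1060 -0.0317 [-0.0046  0.0038]
0.04 1255 -0.0317 [-0.0046  0.0039]
0.06 763 -0.0317 [-0.0045  0.0038]
```

```bash
python3 - <<'E'
from h import *
O=[180,0,101]
def tgt(x,y,z): return (x*ex+y*ey+np.array([0,0,z])).tolist()
bot.move_pose(tgt(.4985,-.309,.30),O); st("over")
bot.move_straight(tgt(.4985,-.309,.222),max_speed=.12); bot.dwell(.2); s=st("hover")
snap("p1");snap("p1s","side")
z=np.load("p1.npz");c=(z["K"],z["r"],z["t"]);W=cloud(z["d"],c);Z=W[...,2]
a=W[...,:2]@ex[:2]; b=W[...,:2]@ey[:2]
tp=s["tool_pos"][:2]; print("tcp",tp@ex[:2],tp@ey[:2])
m=(abs(Z-.0885)<.006)&(b>-.30)&(b<-.2)&(a>.44)&(a<.55)
n,l=cv2.connectedComponents(m.astype(np.uint8))
for i in range(1,n):
    k=l==i
    if k.sum()>100: print(k.sum(),np.percentile(a[k],[1,99]).round(4),b[k].min().round(4),b[k].max().round(4))
k=(abs(Z-.254)<.008)&(abs(a-.498)<.02)&(b>-.29); print("board",np.percentile(a[k],[3,97]).round(4),b[k].max().round(4))
b=cv2.imread("pics/p1s.png"); cv2.imwrite("pics/p1s_.png",cv2.resize(b[140:340,180:380],None,fx=3,fy=3,interpolation=cv2.INTER_CUBIC))
E
```

```text
over 12.92 [ 0.5485 -0.2074  0.3001] [-0.4 -0.4 -0.8] 0.097
hover 13.92 [ 0.5485 -0.2083  0.2227] [ 0.2 -0.9 -0.8] 0.096
tcp 0.49869476046906674 -0.3091690003393489
1911 [0.5087 0.528 ] -0.2998 -0.217
2196 [0.4647 0.4875] -0.3 -0.2219
board [0.4944 0.5028] -0.2383
```

View pics/p1.png

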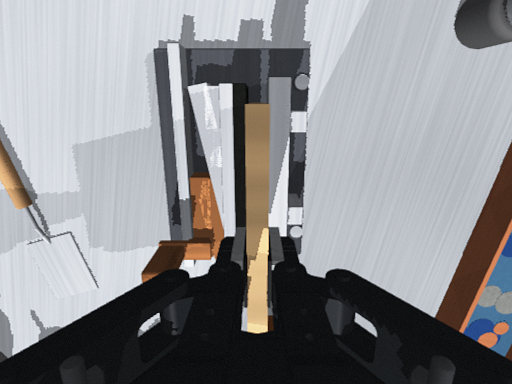

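View pics/p1s_.png

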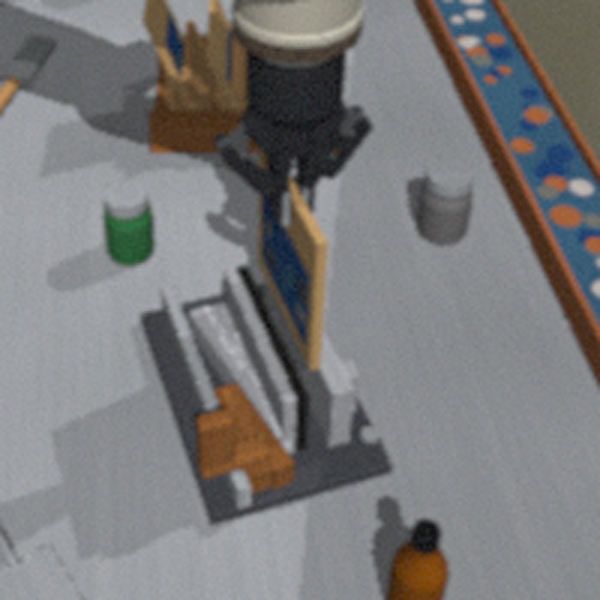

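```bash
python3 - <<'E'
from h import *
def tgt(x,y,z): return (x*ex+y*ey+np.array([0,0,z])).tolist()
print(bot.move_straight(tgt(.4985,-.308,.140),max_speed=.1,threshold=8)); st("low")
# feel fence
print(bot.move_straight(tgt(.508,-.308,.140),max_speed=.015,threshold=4)); s=st("fence"); print(s["contact_force"]@ex, s["tool_pos"]@ex)
E
```

```text
False
low 14.98 [ 0.5484 -0.2074  0.1407] [-0.  -0.3 -0.9] 0.097
True
fence 15.45 [ 0.5538 -0.2061  0.1397] [-1.2 -1.  -0.7] 0.102
-1.3802014744997337 0.5043180646988397
```

```bash
python3 - <<'E'
from h import *
def tgt(x,y,z): return (x*ex+y*ey+np.array([0,0,z])).tolist()
bot.move_straight(tgt(.5036,-.308,.1385),max_speed=.03); st("off")
print(bot.move_straight(tgt(.5036,-.308,.126),max_speed=.02,threshold=5)); s=st("down"); print(s["tool_pos"]@ex)
snap("d1")
bot.gripper_open(); st("open"); 
bot.move_straight(tgt(.5036,-.308,.20),max_speed=.1); st("up")
bot.dwell(.2);snap("d2");snap("d2s","side")
b=cv2.imread("pics/d2s.png"); cv2.imwrite("pics/d2s_.png",cv2.resize(b[140:340,180:380],None,fx=3,fy=3,interpolation=cv2.INTER_CUBIC))
E
```

```text
off 15.7 [ 0.5531 -0.2062  0.1383] [ 0.3  0.1 -0.6] 0.095
True
down 16.13 [ 0.5533 -0.2062  0.1315] [-0.1  0.3  5.3] 0.097
0.5037838414565925
open 16.91 [ 0.5529 -0.2061  0.1311] [-0.2  0.4  0.2] 1.003
up 17.75 [ 0.5529 -0.2061  0.1993] [ 0.2 -0.4 -1. ] 1.001
```

View pics/d2.png

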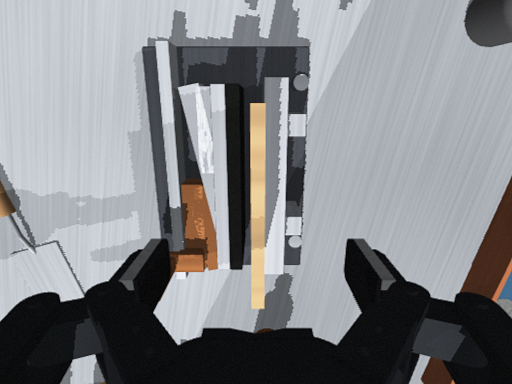

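View pics/d2s_.png

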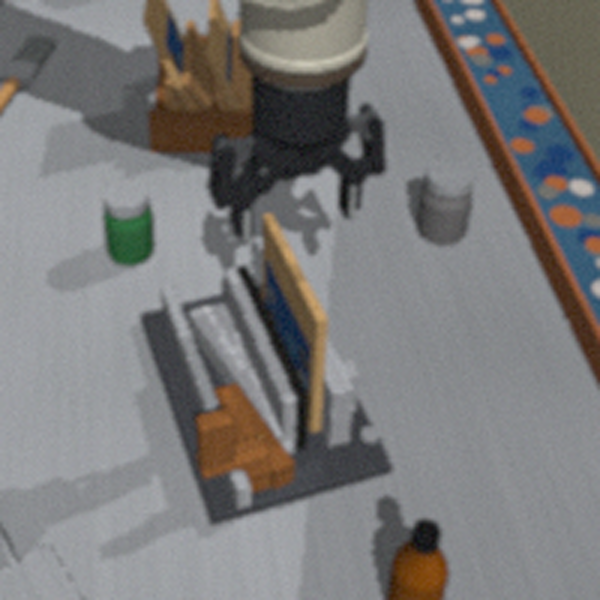

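```bash
python3 - <<'E'
from h import *
def tgt(x,y,z): return (x*ex+y*ey+np.array([0,0,z])).tolist()
bot.move_straight(tgt(.400,-.46,.225),max_speed=.25); bot.clamp(20); st("shut")
bot.move_straight(tgt(.400,-.46,.076),max_speed=.15,threshold=8); s=st("low")
print(bot.move_straight(tgt(.400,-.405,.076),max_speed=.03,threshold=3)); s=st("touch"); print(s["tool_pos"]@ey,s["contact_force"]@ey)
E
```

```text
shut 19.71 [ 0.4804 -0.3753  0.225 ] [ 0.7  0.3 -0.6] 0.001
low 20.85 [ 0.4807 -0.3756  0.077 ] [ 0.4 -0.   0.1] -0.002
True
touch 22.03 [ 0.4732 -0.3385  0.0758] [-0.9  0.6 -0.2] 0.004
-0.4225344955620278 0.7475453861818573
```

```bash
cat >> h.py <<'E'
def tgt(x,y,z): return (x*ex+y*ey+np.array([0,0,z])).tolist()
def F():
    return -np.mean([bot.state()["contact_force"]@ey for _ in range(1)])
E
python3 - <<'E'
from h import *
y=-.4225
print(bot.move_straight(tgt(.400,y+.040,.076),max_speed=.03,threshold=11)); s=st(); print(s["tool_pos"]@ey,F())
for i in range(3):
    h=bot.move_straight(tgt(.400,y+.040+.003*(i+1),.076),max_speed=.02,threshold=9); s=st(); print(h,s["tool_pos"]@ey,F())
    bot.dwell(.05); print(F())
E
```

```text
False
 23.53 [ 0.4655 -0.2995  0.0757] [ 0.9 -5.5 -3.4] -0.004
-0.38280202553602427 5.527091486553083
 23.83 [ 0.465  -0.2963  0.0758] [ 0.  -3.5 -3.2] -0.001
False -0.3795943337229986 3.457129520387069
3.684279526830217
 24.18 [ 0.4644 -0.2933  0.076 ] [ 0.1 -3.1 -2. ] -0.003
False -0.3764794917990715 3.062489745389673
3.182668355275611
 24.53 [ 0.4639 -0.2903  0.076 ] [-0.1 -4.1 -1.8] 0.003
False -0.373486243524239 4.053010176852388
3.575593263580046
```

```bash
python3 - <<'E'
from h import *
y0=-.4225
bot.move_straight(tgt(.400,y0+.046,.076),max_speed=.03); bot.dwell(.2); s=st("back"); f0=F(); print(f0)
h=bot.move_straight(tgt(.400,y0+.095,.076),max_speed=.012,threshold=13.5); s=st(); print(h,s["tool_pos"]@ey-y0+.008,F())
bot.dwell(.1); s=st(); print(s["tool_pos"]@ey-y0+.008,F())
snap("w1");snap("w1s","side")
b=cv2.imread("pics/w1s.png"); cv2.imwrite("pics/w1s_.png",cv2.resize(b[140:340,180:380],None,fx=3,fy=3,interpolation=cv2.INTER_CUBIC))
E
```

```text
back 25.03 [ 0.4645 -0.2932  0.076 ] [-0.3 -0.2 -0.1] 0.003
0.09503263111438956
 26.64 [ 0.4622 -0.2815  0.0759] [ 0.1 -2.2  1.6] 0.002
True 0.06597351656051942 2.135320870234646
 26.74 [ 0.4621 -0.2815  0.0758] [ 0.8 -2.2  0.7] 0.001
0.06598506720353214 2.3448867152871875
```

View pics/w1.png

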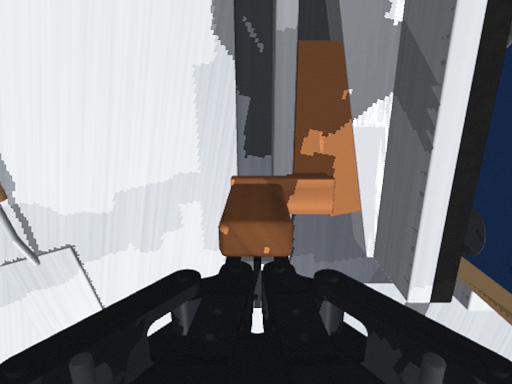

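View pics/w1s_.png

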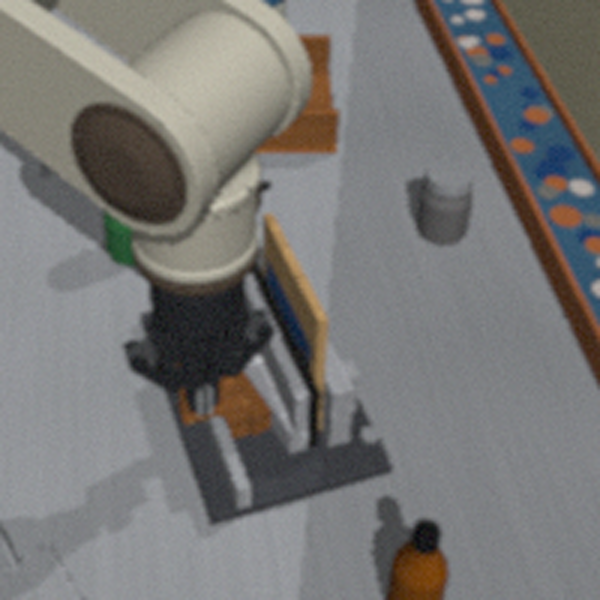

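```bash
python3 - <<'E'
from h import *
y0=-.4225
def rep(m):
    s=st(m); print("  travel",round(s["tool_pos"]@ey-y0+.008,5),"F",round(F(),2)); return s["tool_pos"]@ey
for T in(8,11,13.5):
    y=rep("")
    bot.move_straight(tgt(.400,y-.003,.076),max_speed=.03); bot.dwell(.1); rep("back")
    h=bot.move_straight(tgt(.400,y+.008,.076),max_speed=.008,threshold=T); print(T,h); rep("hit")
E
```

```text
26.84 [ 0.4621 -0.2815  0.0757] [ 0.9 -2.7  1.8] 0.004
  travel 0.066 F 2.81
back 27.2 [ 0.4627 -0.2844  0.0759] [ 0.5 -1.1  0.4] 0.001
  travel 0.06308 F 1.15
8 True
hit 27.79 [ 0.4623 -0.2822  0.0759] [ 0.3 -3.3  2.3] 0.001
  travel 0.0653 F 3.32
 27.79 [ 0.4623 -0.2822  0.0759] [ 0.3 -3.3  2.3] 0.001
  travel 0.0653 F 3.32
back 28.15 [ 0.4628 -0.285   0.0758] [-0.8  0.2  0.5] -0.004
  travel 0.06241 F -0.32
11 True
hit 28.82 [ 0.4623 -0.2821  0.0759] [ 1.2 -2.7  1.3] 0.001
  travel 0.0654 F 2.88
 28.82 [ 0.4623 -0.2821  0.0759] [ 1.2 -2.7  1.3] 0.001
  travel 0.0654 F 2.88
back 29.18 [ 0.4628 -0.2849  0.0759] [-0.3 -0.4  0.1] -0.003
  travel 0.06248 F 0.33
13.5 True
hit 29.89 [ 0.4622 -0.2816  0.0759] [ 1.  -2.4  0.9] 0.001
  travel 0.06586 F 2.57
```

```bash
python3 - <<'E'
from h import *
y0=-.4225
y=bot.state()["tool_pos"]@ey
bot.move_straight(tgt(.400,y-.003,.076),max_speed=.03); bot.dwell(.15)
h=bot.move_straight(tgt(.400,y+.008,.076),max_speed=.008,threshold=15.3); s=st("hit"); y=s["tool_pos"]@ey; print(h,y-y0+.008)
bot.move_straight(tgt(.400,y-.03,.076),max_speed=.08); st()
bot.move_straight(tgt(.400,y-.03,.25),max_speed=.2,threshold=10); 
bot.move_straight(tgt(.47,y-.09,.27),max_speed=.2)
bot.dwell(.3); st("clear")
snap("e1");snap("e1s","side");snap("e1t","top")
z=np.load("e1.npz");c=(z["K"],z["r"],z["t"]);W=cloud(z["d"],c);Z=W[...,2]
a=W[...,:2]@ex[:2]; b=W[...,:2]@ey[:2]
for n,z0 in(("bar/fence",.0885),("boardtop",.1635),("tab",.111)):
    m=(abs(Z-z0)<.004)&(b>-.42)&(b<-.2)&(a>.37)&(a<.55)
    k,l=cv2.connectedComponents(m.astype(np.uint8))
    for i in range(1,k):
        q=l==i
        if q.sum()>100: print(n,q.sum(),np.percentile(a[q],[1,99]).round(4),np.percentile(b[q],[0.5,99.5]).round(4),np.median(Z[q]).round(4))
b=cv2.imread("pics/e1s.png"); cv2.imwrite("pics/e1s_.png",cv2.resize(b[110:310,170:370],None,fx=3,fy=3,interpolation=cv2.INTER_CUBIC))
E
```

```text
hit 31.08 [ 0.462  -0.2805  0.076 ] [ 2.  -1.9  2. ] -0.002
True 0.06696039435489609
 31.61 [ 0.4676 -0.3102  0.0756] [ 1.1  0.  -0.4] 0.002
clear 33.55 [ 0.5474 -0.3553  0.2703] [ 0.1 -0.2  0.6] -0.001
bar/fence 2597 [0.4761 0.499 ] [-0.3911 -0.2894] 0.0883
bar/fence 1184 [0.5082 0.528 ] [-0.3963 -0.2894] 0.0883
boardtop 1170 [0.4992 0.5082] [-0.3764 -0.3106] 0.1633
tab 578 [0.385 0.414] [-0.3543 -0.3386] 0.111
```

View pics/e1.png

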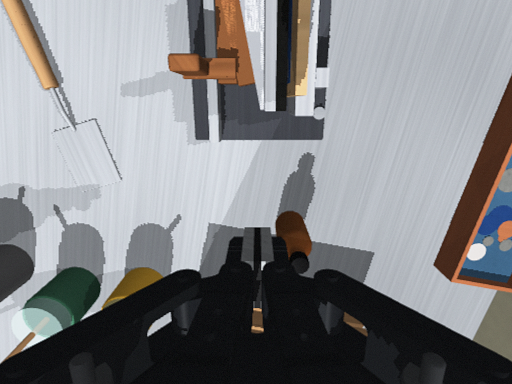

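View pics/e1s_.png

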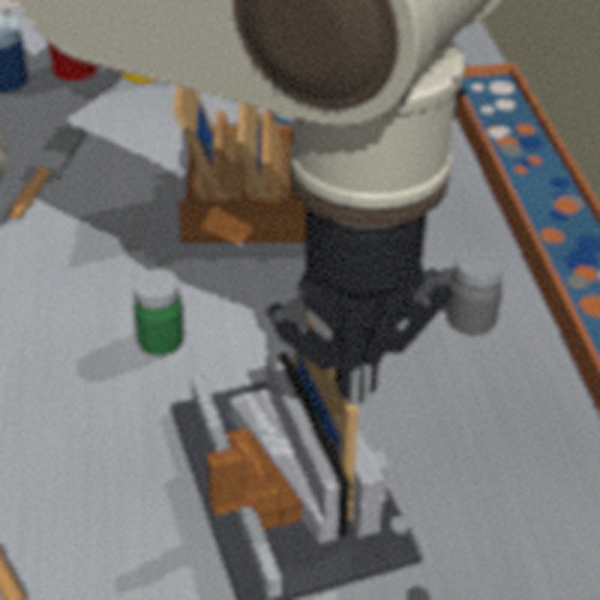

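```bash
python3 - <<'E'
from h import *
bot.sign_off()
E
```

```text
the job is handed in; nothing more can be done
```

I drew the largest board up out of the rack's far slot by its top edge and stood it in the clamp gap against the fence. I then pushed the wedge until it jammed, backed the gripper well clear, and handed the job in at about 34 s of the 64 s allowed.

**Board:** in the last wrist picture its top edge spans 499.2 to 508.2 mm along the clamp's x direction. The bar face is at 499.0 mm and the fence face at 508.2 mm. It stands upright with no visible gap, at the right height, and within about 1.5 mm of midway along as last measured before it was set down.

**Wedge:** pushes of 8 and 11 N did not move it further. It last stopped at about 67 mm of travel, on a stop set at 15.3 N of total tool force. The part along the wedge is probably slightly less, but within the 11 to 18 N that locks it and well below 25 N.

**Uncertainties:**
- The top and wrist cameras disagreed by about 4 mm in y, so I centred the board using the wrist camera.
- The force reading fell off after each stop, so the locking force comes from the stop threshold and the re-pushes. I did not hold the push to measure it.
- I checked the other two boards, jars and tools only by eye. The two boards are still in the rack and nothing looks disturbed.

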